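Fetch the dabba from the corner shelf

ROBOT

A 6-joint arm with a two-finger parallel gripper is mounted at the origin on the work surface. World frame = base frame: x ahead of the robot, y to its left, z up, the work surface at z = 0. Lengths are in m, angles in rad, forces in N, time in s.
With the tool pointing down it reaches from about 0.35 to 0.775 m from the base axis. Payload 5.5 kg.
Tool frame: the origin (TCP) lies between the finger pads; the fingertips stand 17 mm ahead of it and the grasp point (between the pads) lies 2 mm behind it (env.finger_overhang is the distance from the TCP to the fingertips, in m); z points along the fingers, y is the direction in which the jaws open and shut (so a half turn about z gives the same grasp; the last joint's range is limited). The gripper opens to 85 mm and grips with 20 to 120 N. Pads are 22 mm wide; open, the fingers measure 114 mm over their backs; the gripper's body (76 mm by 85 mm) begins 54 mm behind the grasp point. The pads swing forward as they close: fully open they stand 13 mm farther back than shut.
Start: joints at [-1.362, 0.313, 0.046, 1.304, 0, 1.431], TCP at [0.197, -0.54, 0.248] pointing down, gripper open.
Joint ranges: [-2.76, 2.76], [-0.86, 1.69], [-1.03, 1.26], [-2.2, 2.34], [-1.47, 1.5], [-3.14, 3.14]. Speed limits (rad/s): [2.57, 2.57, 3.14, 3.14, 3.14, 3.14].

INTERFACE

Orientations are given as a unit quaternion [w, x, y, z].
In Python, from workcell import env gives the robot as it stands. The module is installed in compiled form; this text tells all that it offers.
- The arm moves only by the tool arm_command, never from a script. Its argument "moves" is a list of rows, each a list of 5 numbers: the closure, from 0 (fully open) to 1 (shut), then the shift along the tool's x, y, z in mm, then the turn about the tool's z in rad. In form: [[fingers, dx, dy, dz, turn], ...]. A call has 1 to 12 rows; each row is the pose to reach, as a shift and turn from the pose commanded when the call began, along the tool's axes at that moment; what a row does not reach only later rows make up. A row lasts 1/10 s, in which the tool goes at most 50 mm and 8.59 degrees, less where a joint would pass 70% of its speed; a pose out of reach is approached as far as the arm can. A call with a gripper value outside its range is refused whole. The fingers move at their own pace and stop on an object; "squeeze" is the grip in N (left out, the last holds). Time passes only in rows, so rows that repeat a pose let the fingers close. It gives the time, the measured TCP pose, the force and the opening at its end, in the units of the state.
- env.get_state(): the state, without advancing time (a new reading comes with each control period).
- env.read_camera(name): name is "scene" or "side" or "wrist"; returns (picture, depth): 384x512x3 uint8, blue, green, red; 384x512 float32, m along the optical axis (not along the pixel's ray), 0 where there is no reading.
- env.get_calibration(name): a dict with "fx", "fy", "cx", "cy" (pixels), "pose" (4x4, takes a point from camera to world coordinates). Camera axes: x right, y down, z forward; pixel columns grow to the right and rows downward; lengths in m; the calibration is good to about 2 mm. A picture is of the moment at which its call begins: read the wrist's pose just before it. get_calibration takes no time and is no camera call; for the wrist camera it gives the pose at the moment of the call.
- env.hand_in(): hands the job in, once; it reports no verdict.
The state is a dict: "clock": time; "joint_pos": joint angles; "qvel": joint speeds; "tau": joint torques, N m; "tcp_pos": TCP position; "orientation": TCP orientation; "wrist_force": force on the tool from outside, world axes, zero at the start; "ft_torque": the same for the moment, N m; "finger_gap": finger opening in m.
Only numpy, scipy, OpenCV 4.12 (cv2) and the standard library are available. Lean on these libraries where they do the work, as an engineer would, in place of code of your own. Each camera call takes 0.05 s, during which the arm holds its last target. There are 200 camera calls.

TASK

The low round steel dabba stands in the corner of the beige shelf, hemmed in by the white pot with the cork stopper, the steel ghee pot and the yellow lemon squeezer. First clear those three onto the wooden chopping board, then take the dabba out of the corner and stand it in the middle of the kitchen scale's round pan, and after that put each of the three back in the middle of the coaster it came from. Keep all of them upright throughout, and do not shift the drinking glass on the shelf.

Things in the scene. Friction and masses are not known exactly. Their poses are not given: they have to be found in the camera images.
- dabba: Low round stainless-steel tin with flat lid, one piece, 65 mm across (below 28 mm: 63), 45 mm high, about 0.22 kg, directly on the shelf (50 mm above the counter) in its inner corner; origin: centre of its underside, z up. The shelf's upstands, 40 mm high, run behind and to the left, 28 to 40 mm from its side; the two nearest pots leave only 9 to 26 mm beside it.
- pot: White ceramic pot with a tan cork-style stopper pressed firmly home (one piece), about 0.34 kg. Body 64 mm across between 12 and 70 mm above its underside, shoulder to 86 mm, stopper 44 mm across up to 108 mm. Starts on the blue coaster. Origin: centre of its underside, z up.
- ghee: Steel ghee pot with domed lid and black knob (one piece), about 0.30 kg. Straight body 64 mm across from 8 to 74 mm above its underside, rim 67 mm across at 74 to 78 mm, lid dome to 90 mm, black knob 18 mm across up to 104 mm. Starts on the red-brown coaster. Origin: centre of its underside, z up.
- squeezer: Plastic lemon squeezer (one piece), about 0.14 kg: yellow cup 62 mm across from the foot to 66 mm, white collar 66 mm across at 66 to 72 mm, ribbed yellow reamer cone 38 mm across narrowing up to 102 mm. Starts on the green coaster. Origin: centre of its underside, z up.
- coaster_blue: Blue coaster, the white pot's place. Fixed, low disc 82 mm across and 4 mm thick, lying on the corner shelf (shelf top 50 mm above the counter), sticking out 9 to 10 mm all round from under the thing that stands on it; origin: centre of its underside, z up. 
- coaster_red: Red-brown terracotta coaster, the ghee pot's place. Fixed, low disc 82 mm across and 4 mm thick, lying on the corner shelf (shelf top 50 mm above the counter), sticking out 9 to 10 mm all round from under the thing that stands on it; origin: centre of its underside, z up. 
- coaster_green: Green coaster, the lemon squeezer's place. Fixed, low disc 82 mm across and 4 mm thick, lying on the corner shelf (shelf top 50 mm above the counter), sticking out 9 to 10 mm all round from under the thing that stands on it; origin: centre of its underside, z up. 
- board: Wooden chopping board lying on the counter, the side area for what is cleared away; fixed. 320 mm along its x, 200 mm along its y, 18 mm thick; origin: centre of its underside, z up.
- scale: Flat white kitchen scale on the counter, fixed, 190 mm by 150 mm, with a round black pan 124 mm across whose flat top is 40 mm above the counter; its origin lies on the counter right under the centre of the pan, z up; the display is on its -x side. The pan does not yield.
- glass: Empty clear drinking glass, 60 mm across the top and 105 mm high, a bystander on the shelf to be left where it is; origin: centre of its underside, z up.
Things that resemble listed ones, but are neither listed nor needed, are in the scene too. Leave any orange look-alike of the ghee alone.

How it is judged:
On the way, in this order (a step that is already met when the one before it is completed fails the run):
1. the pot, the ghee pot and the squeezer all stand upright on the chopping board, let go, and the dabba is still where it was (within 40 mm) (distance of dabba from where it was at the start of the episode below 0.04 m and x of pot in the frame of board between -0.155 and 0.155 m and y of pot in the frame of board between -0.095 and 0.095 m and z of pot in the frame of board between 0.012 and 0.026 m and angle between each of pot, ghee, squeezer's own z axis and vertical below 0.12 rad and linear speed of each of pot, ghee, squeezer below 0.03 m/s and contact force between the fingers and pot below 0.3 N and x of ghee in the frame of board between -0.155 and 0.155 m and y of ghee in the frame of board between -0.095 and 0.095 m and z of ghee in the frame of board between 0.012 and 0.026 m and contact force between the fingers and ghee below 0.3 N and x of squeezer in the frame of board between -0.155 and 0.155 m and y of squeezer in the frame of board between -0.095 and 0.095 m and z of squeezer in the frame of board between 0.012 and 0.026 m and contact force between the fingers and squeezer below 0.3 N), for 0.2 s.
2. the dabba stands upright on the scale's pan, centred within 15 mm, let go (horizontal distance between dabba and scale below 0.015 m and z of dabba in the frame of scale between 0.034 and 0.048 m and angle between dabba's own z axis and vertical below 0.12 rad and linear speed of dabba below 0.03 m/s and contact force between the fingers and dabba below 0.3 N), for 0.2 s.
At the end, for the whole second after the job is handed in: The white pot stands on the blue coaster, the ghee pot on the red-brown one and the squeezer on the green one, each centred within 15 mm, and the dabba on the scale's pan, centred within 15 mm; all upright (within 0.12 rad), let go and at rest (all of step 2 and horizontal distance between pot and coaster_blue below 0.015 m and z of pot in the frame of coaster_blue between -0.002 and 0.01 m and angle between each of pot, ghee, squeezer's own z axis and vertical below 0.12 rad and linear speed of each of pot, ghee, squeezer below 0.03 m/s and contact force between the fingers and pot below 0.3 N and horizontal distance between ghee and coaster_red below 0.015 m and z of ghee in the frame of coaster_red between -0.002 and 0.01 m and contact force between the fingers and ghee below 0.3 N and horizontal distance between squeezer and coaster_green below 0.015 m and z of squeezer in the frame of coaster_green between -0.002 and 0.01 m and contact force between the fingers and squeezer below 0.3 N); the robot touches nothing.
It fails at once if the white pot is tipped by more than 0.5 rad (about 30 degrees) (angle between pot's own z axis and vertical above 0.5 rad).
It fails at once if the ghee pot is tipped by more than 0.5 rad (about 30 degrees) (angle between ghee's own z axis and vertical above 0.5 rad).
It fails at once if the squeezer is tipped by more than 0.5 rad (about 30 degrees) (angle between squeezer's own z axis and vertical above 0.5 rad).
It fails at once if the dabba is tipped by more than 0.5 rad (about 30 degrees) (angle between dabba's own z axis and vertical above 0.5 rad).
It fails at once if the drinking glass is shifted by more than 25 mm (distance of glass from where it was at the start of the episode above 0.025 m).
It also fails if it takes over 152 s, if anything falls off the work surface, if the arm or the gripper's body presses on something with over 40 N, if the wrist force passes 120 N, or if a joint passes its speed limit or range.

## Working session

There is one attempt and no reset: what is moved stays moved. The work goes in short steps, Python scripts to look and compute and a tool call to move; the robot and the scene stay as the last step left them, time stands still between calls to the robot, and variables do not carry over. Pictures are saved under pics/ and viewed, about 12 in all and at most 16, crops included, and the job is handed in when it is done.

Besides the shell and the picture viewer there is one more tool, called as name(argument=value, ...) on one line, values as JSON. arm_command: Moves the arm, as the interface text tells. Its arguments: {"type":"object","properties":{"moves":{"type":"array","items":{"type":"array","items":{"type":"number"}}},"squeeze":{"type":"number"}},"required":["moves"]}

```bash
mkdir -p pics; cat > h.py <<'E'
import numpy as np, cv2
from workcell import env
def cloud(name):
    K=env.get_calibration(name); im,d=env.read_camera(name)
    v,u=np.mgrid[:384,:512]; P=np.stack([(u-K['cx'])/K['fx']*d,(v-K['cy'])/K['fy']*d,d],-1)
    T=np.array(K['pose']); W=P@T[:3,:3].T+T[:3,3]; W[d<=0]=np.nan
    return im,W
E
python3 - <<'E'
from h import *
ims=[]
for n in ['scene','side']:
    im,W=cloud(n); np.save(n+'.npy',W); cv2.imwrite(f'{n}.png',im); print(n,np.round(env.get_calibration(n)['pose'],2).tolist())
    cv2.imwrite(f'pics/{n}1.png',cv2.resize(im,(800,600)))
s=env.get_state(); print(s['tcp_pos'],s['orientation'],s['clock'],s['finger_gap'],env.finger_overhang)
E
```

```text
scene [[-0.83, 0.4, -0.4, 0.88], [0.56, 0.57, -0.6, 0.74], [-0.02, -0.72, -0.69, 0.89], [0.0, 0.0, 0.0, 1.0]]
side [[-1.0, -0.0, 0.06, 0.33], [-0.05, 0.53, -0.85, 1.06], [-0.03, -0.85, -0.53, 0.71], [0.0, 0.0, 0.0, 1.0]]
[ 0.19640504 -0.53997102  0.24750254] [-8.09799827e-04  9.84830118e-01  1.73519399e-01 -4.24371675e-05] 0.1 0.08558454451005892 0.017
```

View pics/scene1.png

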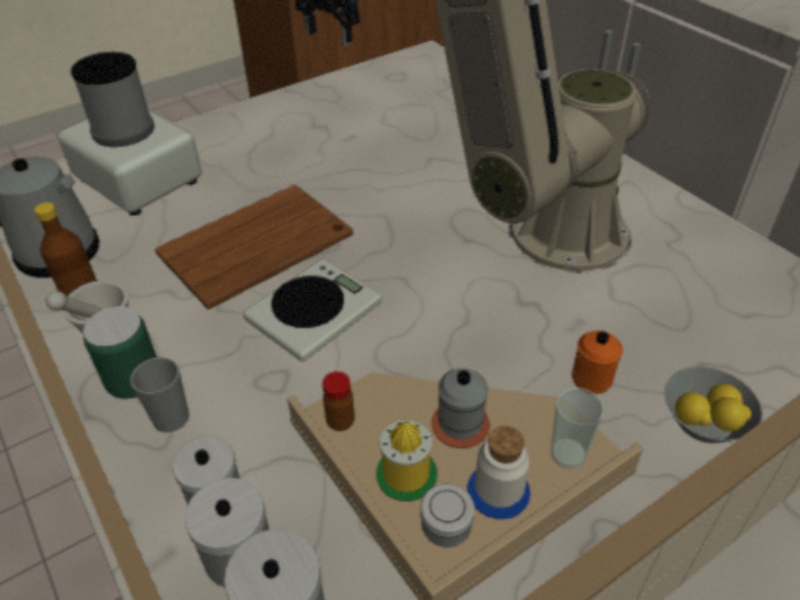

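View pics/side1.png

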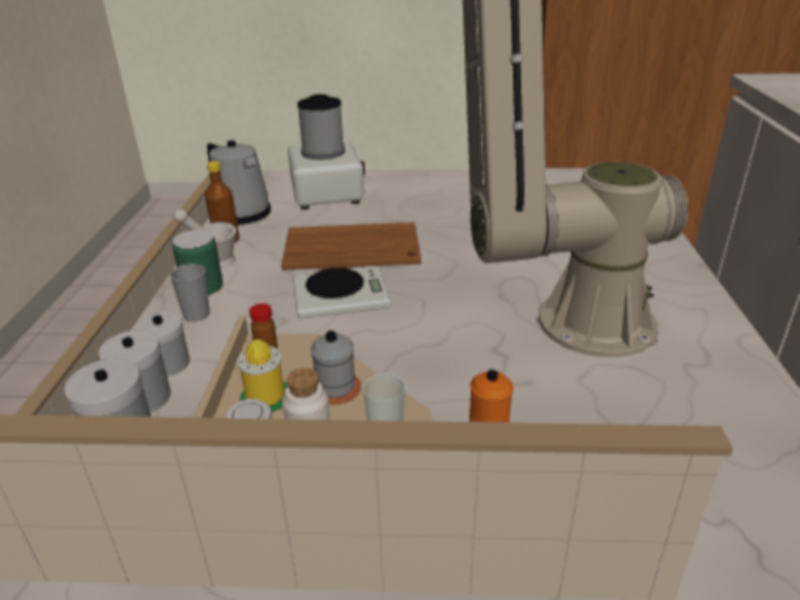

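Candidates (800×600 scene pixels):
- **Ghee:** the steel pot at (462,405) on the red-brown coaster. The orange one at (597,362) and the steel canisters at (205,465), (225,525) and (272,580) are look-alikes.
- **Pot:** white, at (503,465). The glass is at (576,428).
- **Squeezer:** (406,455). The lemons are in the bowl at right.
- **Dabba:** (447,513), a low tin without a knob.
- **Bystander:** the red-capped jar at (338,400).
- **Board and scale:** (255,245) and (308,302).

Next I measure and check these in a close crop.

```bash
cat > meas.py <<'E'
from h import *
from scipy.optimize import least_squares
def circ(P,r,c0=None):
    c0=P[:,:2].mean(0) if c0 is None else c0
    f=lambda c:np.hypot(*(P[:,:2]-c).T)-r
    s=least_squares(f,c0,loss='soft_l1',f_scale=.002); return s.x,np.sqrt(np.median(s.fun**2))
def win(W,im,c,rad,zlo,zhi,mask=None):
    m=(W[...,2]>zlo)&(W[...,2]<zhi)&(np.hypot(W[...,0]-c[0],W[...,1]-c[1])<rad)
    if mask is not None: m&=mask
    return W[m]
E
python3 - <<'E'
from meas import *
im=cv2.imread('scene.png'); W=np.load('scene.npy')
pt=lambda u,v:np.nanmedian(W[int(v*.64)-1:int(v*.64)+2,int(u*.64)-1:int(u*.64)+2].reshape(-1,3),0)
for n,u,v in [('ghee knob',462,377),('cork',506,438),('sqz tip',406,430),('dabba lid',447,505),('glass',576,460),('glassrim',578,400),('jar',337,380),('pan',308,300),('shelf',370,400),('shelf2',440,565),('board',255,245),('bcorner',159,248),('bc2',207,299),('bc3',351,231),('bc4',297,188),('orange',600,337),('can1',203,458),('cup',157,368),('bigcan2',225,500)]:
    print(n,np.round(pt(u,v),3))
hsv=cv2.cvtColor(im,cv2.COLOR_BGR2HSV)
for n,(lo,hi),c in [('blue',((105,150,50),(130,255,255)),(515,490)),('green',((50,120,40),(85,255,255)),(390,485)),('red',((0,110,60),(14,255,255)),(465,435))]:
    m=cv2.inRange(hsv,lo,hi)>0
    v,u=np.mgrid[:384,:512]; m&=np.hypot(u-c[0]*.64,v-c[1]*.64)<45
    P=W[m]; P=P[(P[:,2]>.045)&(P[:,2]<.062)]; print(n,len(P),P.mean(0))
    out=P
    # outer boundary fit: min circle
    (x,y),r=cv2.minEnclosingCircle(out[:,:2].astype(np.float32)*1000); print('  enc',x,y,r)
cv2.imwrite('pics/crop.png',cv2.resize(im[225:384,180:430],None,fx=3,fy=3,interpolation=cv2.INTER_CUBIC))
E
```

```text
ghee knob [0.48  0.27  0.157]
cork [0.498 0.377 0.161]
sqz tip [0.587 0.295 0.155]
dabba lid [0.583 0.38  0.095]
glass [0.398 0.411 0.074]
glassrim [0.369 0.371 0.133]
jar [0.608 0.164 0.135]
pan [ 0.523 -0.084  0.04 ]
shelf [0.557 0.159 0.049]
shelf2 [0.622 0.417 0.05 ]
board [ 0.52  -0.3    0.016]
bcorner [ 0.672 -0.395  0.016]
bc2 [ 0.656 -0.211  0.016]
bc3 [ 0.35  -0.232  0.014]
bc4 [ 0.367 -0.412  0.015]
orange [0.237 0.291 0.104]
can1 [0.802 0.153 0.103]
cup [ 0.791 -0.048  0.08 ]
bigcan2 [0.805 0.239 0.123]
blue 299 [0.51479899 0.39452007 0.0540138 ]
  enc 501.034912109375 381.7774658203125 39.36881637573242
green 252 [0.59343152 0.30853628 0.05375566]
  enc 583.9381103515625 293.4871826171875 39.64616394042969
red 310 [0.48693736 0.2833962  0.05358516]
  enc 475.2547912597656 269.24334716796875 41.28725814819336
```

View pics/crop.png

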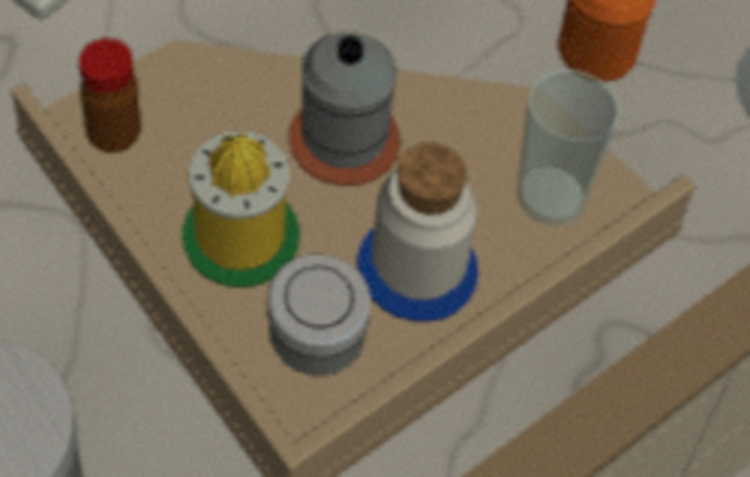

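The crop confirms the choices: ghee on the red coaster, pot on blue, squeezer on green, and the dabba at crop (318,310) in the corner. Now I'll take precise fits.

```bash
cat > fit.py <<'E'
from meas import *
# name, approx xy, r, zlo, zhi
S=[('ghee',(.477,.268),.032,.070,.120),('pot',(.499,.382),.032,.075,.118),('cork',(.499,.382),.022,.145,.157),('sqz',(.583,.292),.031,.065,.112),('collar',(.583,.292),.033,.118,.122),('dabba',(.58,.38),.0325,.080,.092),
('glass',(.385,.39),.029,.06,.15),('jar',(.61,.165),.02,.06,.12)]
def fit(W,im,S=S,rad=.05):
    for n,c,r,a,b in S:
        P=win(W,im,c,rad,a,b)
        if len(P)<8: print(n,len(P)); continue
        x,e=circ(P,r,np.array(c)); print(n,len(P),np.round(x,4),round(e*1000,1))
E
python3 - <<'E'
from fit import *
for cam in ['scene','side']:
    im=cv2.imread(cam+'.png'); W=np.load(cam+'.npy'); print(cam); fit(W,im)
    hsv=cv2.cvtColor(im,cv2.COLOR_BGR2HSV)
    m=(hsv[...,2]<50); P=win(W,im,(.52,-.085),.09,.034,.046,m); (x,y),r=cv2.minEnclosingCircle(P[:,:2].astype(np.float32)*1000); print('pan',len(P),x,y,r,P.mean(0),np.median(P[:,2]))
    P=win(W,im,(.58,.38),.05,.091,.1); print('lid mean',len(P),P.mean(0), cv2.minEnclosingCircle(P[:,:2].astype(np.float32)*1000))
    m=(hsv[...,1]>110)
    P=win(W,im,(.51,-.31),.25,.010,.022,m); print('board',cv2.minAreaRect(P[:,:2].astype(np.float32)*1000),np.median(P[:,2]))
    P=win(W,im,(.58,.38),.35,.085,.093,m); print('upst',len(P),P[:,:2].min(0),P[:,:2].max(0))
    m=(W[...,2]>.086)&(W[...,2]<.093); 
    P=W[m]; P=P[(P[:,0]>.5)&(P[:,1]>.1)&(P[:,1]<.5)]
    for y in np.arange(.1,.5,.04):
        q=P[(abs(P[:,1]-y)<.01)]; print(round(y,2),len(q),q[:,0].max() if len(q) else '',end='; ')
    print()
E
```

```text
scene
ghee 419 [0.4753 0.2668] 0.5
pot 399 [0.4993 0.3791] 0.4
cork 62 [0.4982 0.3779] 0.5
sqz 396 [0.5841 0.2903] 0.5
collar 21 [0.5836 0.2895] 0.6
dabba 132 [0.5836 0.3792] 0.6
glass 1082 [0.3872 0.389 ] 2.8
jar 389 [0.6111 0.1651] 1.1
pan 1155 522.0460205078125 -85.53077697753906 62.037601470947266 [ 0.52469243 -0.0834139   0.0391572 ] 0.039133024719003706
lid mean 848 [0.58533846 0.38135615 0.09514156] ((573.728759765625, 379.93414306640625), 43.751991271972656)
board ((514.2322387695312, -312.277587890625), (318.32940673828125, 202.71170043945312), 5.803625583648682) 0.016780823168627113
upst 200 [0.23829676 0.16601885] [0.63043534 0.32354846]
0.1 10 0.8110193202727684; 0.14 289 0.840179456456101; 0.18 232 0.8323514555568936; 0.22 47 0.6647435883482562; 0.26 76 0.8551958319553581; 0.3 70 0.6647578820551495; 0.34 62 0.6638738776038993; 0.38 111 0.7690105756561688; 0.42 94 0.6638140689417403; 0.46 327 0.6633955095640423; 
side
ghee 403 [0.4757 0.2672] 0.8
pot 125 [0.5001 0.3792] 0.5
cork 76 [0.5001 0.378 ] 0.6
sqz 397 [0.5843 0.2907] 0.7
collar 35 [0.585  0.2905] 1.0
dabba 19 [0.5802 0.3959] 2.9
glass 618 [0.3873 0.3912] 1.9
jar 311 [0.6126 0.1654] 2.8
pan 510 520.8178100585938 -86.40633392333984 60.67761993408203 [ 0.52295822 -0.08427106  0.03781104] 0.03784069823968955
lid mean 284 [0.58428729 0.37307662 0.09383565] ((584.2953491210938, 379.31787109375), 31.549650192260742)
board ((512.52001953125, -312.13671875), (314.4051818847656, 204.66249084472656), 5.730093955993652) 0.01554382508762897
upst 136 [0.2385994  0.17083592] [0.62370923 0.32415916]
0.1 5 0.815355800535092; 0.14 100 0.837648864836731; 0.18 69 0.8053970565974696; 0.22 21 0.6634168075682179; 0.26 38 0.7816478265956062; 0.3 43 0.663332940621514; 0.34 38 0.7550331418687659; 0.38 84 0.8379624279971245; 0.42 0 ; 0.46 0 ;
```

arm_command(moves=[[0, 20, -15, 0, -0.05], [0, 60, -45, 0, -0.15], [0, 100, -76, 0, -0.25], [0, 140, -106, 0, -0.35], [0, 180, -136, 0, -0.436], [0, 220, -167, 0, -0.436], [0, 260, -197, 0, -0.436], [0, 300, -227, 0, -0.436], [0, 340, -258, 0, -0.436], [0, 380, -288, 0, -0.436], [0, 405, -307, 0, -0.436], [0, 417, -316, 0, -0.436]], squeeze=40)

```text
clock: 1.3
tcp_pos: [0.4813, -0.0981, 0.2479]
orientation: [-0.0, 0.923, 0.384, -0.0]
wrist_force: [0.5, -0.6, 0.2]
finger_gap: 0.0852
```

arm_command(moves=[[0, 20, -20, 0, 0], [0, 50, -51, 0, 0], [0, 85, -87, 0, 0], [0, 120, -123, 0, 0], [0, 155, -159, 0, 0], [0, 190, -195, 0, 0], [0, 220, -227, 0, 0], [0, 242, -250, 0, 0], [0, 254, -262, 0, 0], [0, 254, -262, 0, 0]])

```text
clock: 2.3
tcp_pos: [0.4746, 0.2656, 0.2476]
orientation: [0.0, 0.923, 0.384, -0.0]
wrist_force: [-0.4, -0.8, 0.5]
finger_gap: 0.0852
```

```bash
cat > go.py <<'E'
import sys
from h import *
def go(*a):
    s=env.get_state(); q=s['orientation']; p=s['tcp_pos']
    from scipy.spatial.transform import Rotation as R
    M=R.from_quat(np.roll(q,-1)).as_matrix()
    t=np.array(a); print('tool shift mm',np.round(M.T@(t-p)*1000,1),'yaw',round(float(np.arctan2(M[1,0],M[0,0])),4),'tilt',round(float(np.arccos(-M[2,2])),4),'t',s['clock'],'p',np.round(p,4),'gap',s['finger_gap'],'F',np.round(s['wrist_force'],1))
if __name__=='__main__': go(*map(float,sys.argv[1:4]))
E
python3 go.py .4755 .267 .114
python3 - <<'E'
from h import *
im,W=cloud('wrist'); np.save('w.npy',W); cv2.imwrite('pics/w1.png',im)
E
```

```text
tool shift mm [  1.8  -0.3 133.6] yaw 0.7879 tilt 0.0009 t 2.3 p [0.4746 0.2656 0.2476] gap 0.08519895609804143 F [-0.4 -0.8  0.5]
```

View pics/w1.png

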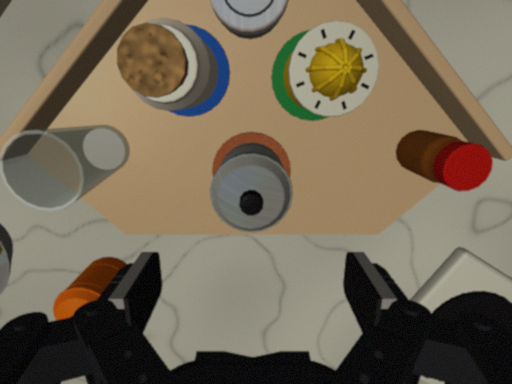

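The wrist view shows the ghee knob at (251,202), midway between the fingers at x≈150 and x≈355, with free space for both jaws. Descending and closing.

arm_command(moves=[[0, 2, 0, 20, 0], [0, 2, 0, 50, 0], [0, 2, 0, 80, 0], [0, 2, 0, 105, 0], [0, 2, 0, 124, 0], [0, 2, 0, 133, 0], [0, 2, 0, 133, 0], [0.5, 2, 0, 133, 0], [1, 2, 0, 133, 0], [1, 2, 0, 133, 0], [1, 2, 0, 133, 0], [1, 2, 0, 133, 0]])

```text
clock: 3.55
tcp_pos: [0.4772, 0.2657, 0.1169]
orientation: [0.0, 0.924, 0.383, 0.001]
wrist_force: [-1.8, 0.4, 5.9]
finger_gap: 0.0653
```

```bash
python3 go.py .4755 .267 .114
```

```text
tool shift mm [-0.3 -2.1  2.9] yaw 0.7851 tilt 0.0027 t 3.55 p [0.4772 0.2657 0.1169] gap 0.06531659569461362 F [-1.8  0.4  5.9]
```

arm_command(moves=[[1, 0, 0, -15, 0], [1, 0, 0, -45, 0], [1, 0, 0, -80, 0], [1, 0, 0, -110, 0], [1, -10, 8, -128, 0], [1, -30, 24, -133, 0], [1, -60, 48, -133, 0], [1, -90, 72, -133, 0], [1, -122, 97, -133, 0], [1, -154, 122, -133, 0], [1, -186, 147, -133, 0], [1, -218, 173, -133, 0]])

```text
clock: 4.75
tcp_pos: [0.4436, -0.0125, 0.2482]
orientation: [0.0, 0.924, 0.383, -0.0]
wrist_force: [0.9, -1.2, -4.5]
finger_gap: 0.065
```

```bash
python3 go.py .4086 -.3226 .25
```

```text
tool shift mm [-244.   194.5   -1.6] yaw 0.7853 tilt 0.0004 t 4.75 p [ 0.4436 -0.0125  0.2482] gap 0.06504919675536541 F [ 0.9 -1.2 -4.5]
```

arm_command(moves=[[1, -32, 25, 0, 0], [1, -64, 51, 0, 0], [1, -96, 77, 0, 0], [1, -128, 102, 0, 0], [1, -160, 128, 0, 0], [1, -190, 152, 0, 0], [1, -216, 173, 0, 0], [1, -234, 187, 0, 0], [1, -244, 194, 15, 0], [1, -244, 194, 40, 0], [1, -244, 194, 70, 0], [1, -244, 194, 100, 0]])

```text
clock: 5.95
tcp_pos: [0.4086, -0.3211, 0.1473]
orientation: [0.0, 0.924, 0.382, -0.0]
wrist_force: [0.6, 0.3, -3.1]
finger_gap: 0.0649
```

arm_command(moves=[[1, 0, 0, 25, 0], [1, 0, 0, 45, 0], [1, 0, 0, 58, 0], [1, 0, 0, 64, 0], [1, 0, 0, 65, 0], [1, 0, 0, 65, 0]])

```text
clock: 6.55
tcp_pos: [0.4091, -0.3211, 0.0837]
orientation: [0.0, 0.924, 0.382, 0.0]
wrist_force: [-0.6, -0.4, -4.3]
finger_gap: 0.0649
```

```bash
python3 go.py .4086 -.3226 .081
```

```text
tool shift mm [-1.4  0.7  2.7] yaw 0.7849 tilt 0.0007 t 6.55 p [ 0.4091 -0.3211  0.0837] gap 0.06485197905881775 F [-0.6 -0.4 -4.3]
```

arm_command(moves=[[1, 0, 0, 1, 0], [1, 0, 0, 2, 0], [1, 0, 0, 3, 0], [1, 0, 0, 3, 0]])

```text
clock: 6.95
tcp_pos: [0.4092, -0.3211, 0.081]
orientation: [0.001, 0.924, 0.382, 0.0]
wrist_force: [-0.5, 0.8, 0.9]
finger_gap: 0.0651
```

arm_command(moves=[[0.5, 0, 0, 0, 0], [0, 0, 0, 0, 0], [0, 0, 0, 0, 0], [0, 0, 0, -20, 0], [0, 0, 0, -60, 0], [0, 0, 0, -105, 0], [0, 0, 0, -145, 0], [0, 10, -6, -165, 0], [0, 35, -19, -169, 0], [0, 70, -39, -169, 0], [0, 110, -61, -169, 0], [0, 150, -83, -169, 0]])

```text
clock: 8.15
tcp_pos: [0.4567, -0.1549, 0.2496]
orientation: [0.0, 0.924, 0.382, 0.0]
wrist_force: [0.8, -0.4, -0.5]
finger_gap: 0.0853
```

arm_command(moves=[[0, 40, -22, 0, 0], [0, 80, -44, 0, 0], [0, 120, -67, 0, 0], [0, 160, -89, 0, 0], [0, 200, -111, 0, 0], [0, 240, -133, 0, 0], [0, 280, -155, 0, 0], [0, 320, -178, 0, 0], [0, 355, -197, 0, 0], [0, 385, -214, 0, 0], [0, 402, -223, 0, 0], [0, 406, -225, 0, 0]])

```text
clock: 9.35
tcp_pos: [0.5848, 0.2924, 0.2485]
orientation: [-0.0, 0.923, 0.384, -0.0]
wrist_force: [-0.6, 0.9, -0.8]
finger_gap: 0.0852
```

```bash
python3 go.py .584 .2905 .120; cat > chk.py <<'E'
import sys
from fit import *
im,W=cloud('scene')
cv2.imwrite('pics/%s.png'%sys.argv[1],im)
c={'ghee':(.032,.016,.066),'pot':(.032,.021,.064),'sqz':(.031,.011,.058),'dabba':(.0325,.030,.042)}
L=[]
for a in sys.argv[2:]:
    n,x,y,z=a.split(','); z=float(z); r,lo,hi=c[n]; L.append((n,(float(x),float(y)),r,z+lo,z+hi))
fit(W,im,L,.05)
for n,cc,r,a,b in L:
    P=win(W,im,cc,.045,0,.3); print(n,'top',np.round(np.percentile(P[:,2],99),4))
E
python3 chk.py s2 ghee,.409,-.321,.018 sqz,.584,.29,.054 pot,.4995,.379,.054
```

```text
tool shift mm [ -1.9   0.8 128.5] yaw 0.7876 tilt 0.0003 t 9.35 p [0.5848 0.2924 0.2485] gap 0.0852460451005259 F [-0.6  0.9 -0.8]
ghee 287 [ 0.4078 -0.3199] 1.1
sqz 397 [0.584  0.2903] 0.5
pot 399 [0.4993 0.3791] 0.5
ghee top 0.1205
sqz top 0.2943
pot top 0.1638
```

arm_command(moves=[[0, -2, 1, 20, 0], [0, -2, 1, 50, 0], [0, -2, 1, 80, 0], [0, -2, 1, 105, 0], [0, -2, 1, 121, 0], [0, -2, 1, 129, 0], [0, -2, 1, 129, 0], [0.5, -2, 1, 129, 0], [1, -2, 1, 129, 0], [1, -2, 1, 129, 0], [1, -2, 1, 129, 0], [1, -2, 1, 129, 0]], squeeze=30)

```text
clock: 10.6
tcp_pos: [0.5849, 0.2883, 0.1221]
orientation: [0.0, 0.924, 0.383, 0.002]
wrist_force: [-0.5, -0.0, 6.4]
finger_gap: 0.0639
```

```bash
python3 go.py .617 -.3015 .25
```

```text
tool shift mm [-393.8  440.1 -128.2] yaw 0.785 tilt 0.0032 t 10.6 p [0.5849 0.2883 0.1221] gap 0.06386687832103577 F [-0.5 -0.   6.4]
```

arm_command(moves=[[1, 0, 0, -12, 0], [1, 0, 0, -40, 0], [1, 0, 0, -75, 0], [1, 0, 0, -107, 0], [1, -8, 9, -124, 0], [1, -25, 28, -129, 0], [1, -50, 56, -129, 0], [1, -77, 86, -129, 0], [1, -104, 116, -129, 0], [1, -131, 146, -129, 0], [1, -158, 176, -129, 0], [1, -185, 206, -129, 0]])

```text
clock: 11.8
tcp_pos: [0.5983, 0.0099, 0.2499]
orientation: [0.0, 0.924, 0.383, 0.0]
wrist_force: [1.3, 0.4, -1.5]
finger_gap: 0.0648
```

```bash
python3 go.py .617 -.3015 .25
```

```text
tool shift mm [-2.069e+02  2.335e+02 -1.000e-01] yaw 0.785 tilt 0.0003 t 11.8 p [0.5983 0.0099 0.2499] gap 0.06481060773792213 F [ 1.3  0.4 -1.5]
```

arm_command(moves=[[1, -28, 32, 0, 0], [1, -56, 63, 0, 0], [1, -84, 95, 0, 0], [1, -112, 126, 0, 0], [1, -140, 158, 0, 0], [1, -166, 187, 0, 0], [1, -188, 212, 0, 0], [1, -202, 228, 0, 0], [1, -207, 233, 15, 0], [1, -207, 233, 40, 0], [1, -207, 233, 70, 0], [1, -207, 233, 100, 0]])

```text
clock: 13.0
tcp_pos: [0.6168, -0.3001, 0.149]
orientation: [0.0, 0.924, 0.382, 0.0]
wrist_force: [-0.1, -0.1, -1.7]
finger_gap: 0.0641
```

```bash
python3 go.py .617 -.3015 .0861; python3 - <<'E'
from h import *
im,W=cloud('scene'); cv2.imwrite('pics/s3.png',cv2.resize(im[60:260,60:320],None,fx=3,fy=3))
E
```

```text
tool shift mm [-0.9  1.1 62.9] yaw 0.7844 tilt 0.0008 t 13.0 p [ 0.6168 -0.3001  0.149 ] gap 0.06413034040148934 F [-0.1 -0.1 -1.7]
```

View pics/s3.png

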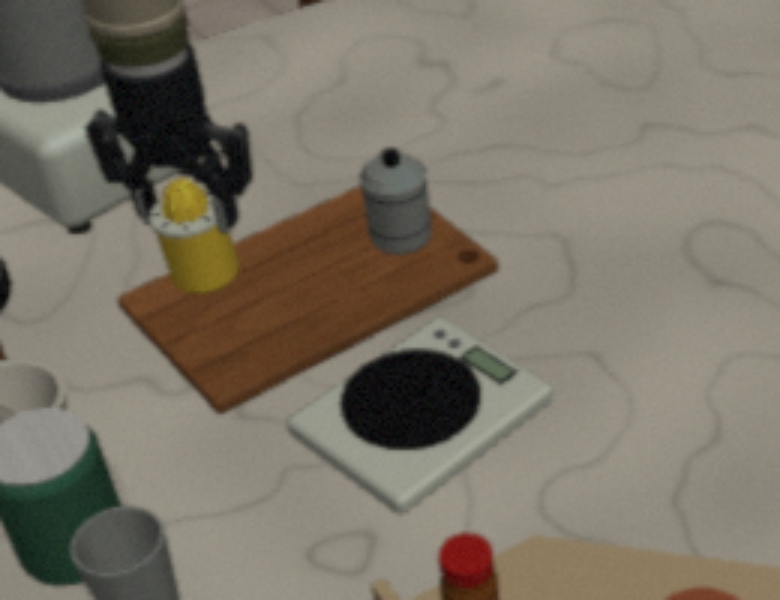

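The squeezer hangs at (190,240) in the crop, over the left end of the board, and the ghee pot stands at (393,205).

arm_command(moves=[[1, 0, 0, 20, 0], [1, 0, 0, 40, 0], [1, 0, 0, 52, 0], [1, 0, 0, 58, 0], [1, 0, 0, 60, 0], [1, 0, 0, 61, 0], [1, 0, 0, 62, 0], [1, 0, 0, 63, 0], [1, 0, 0, 63, 0]])

```text
clock: 13.95
tcp_pos: [0.6169, -0.2998, 0.0867]
orientation: [0.0, 0.924, 0.382, 0.0]
wrist_force: [-0.1, -0.4, -1.1]
finger_gap: 0.0644
```

arm_command(moves=[[1, 0, 0, 1, 0], [1, 0, 0, 2, 0], [1, 0, 0, 2, 0]])

```text
clock: 14.25
tcp_pos: [0.6171, -0.2998, 0.0861]
orientation: [0.001, 0.924, 0.382, 0.0]
wrist_force: [-2.2, 2.3, 5.7]
finger_gap: 0.0646
```

arm_command(moves=[[0.5, 0, 0, 0, 0], [0, 0, 0, 0, 0], [0, 0, 0, 0, 0], [0, 0, 0, -20, 0], [0, 0, 0, -60, 0], [0, 0, 0, -105, 0], [0, 0, 0, -145, 0], [0, 6, -8, -162, 0], [0, 23, -33, -164, 0], [0, 46, -65, -164, 0], [0, 70, -99, -164, 0], [0, 95, -135, -164, 0]])

```text
clock: 15.45
tcp_pos: [0.5883, -0.1361, 0.248]
orientation: [0.0, 0.924, 0.382, 0.0]
wrist_force: [-0.3, 0.4, -0.1]
finger_gap: 0.0854
```

arm_command(moves=[[0, 25, -36, 0, 0], [0, 50, -71, 0, 0], [0, 76, -107, 0, 0], [0, 102, -144, 0, 0], [0, 128, -181, 0, 0], [0, 154, -218, 0, 0], [0, 180, -255, 0, 0], [0, 206, -292, 0, 0], [0, 232, -329, 0, 0], [0, 258, -366, 0, 0], [0, 284, -403, 0, 0], [0, 302, -428, 0, 0]])

```text
clock: 16.65
tcp_pos: [0.4988, 0.382, 0.248]
orientation: [-0.0, 0.924, 0.383, 0.0]
wrist_force: [0.7, -0.5, 0.4]
finger_gap: 0.0856
```

```bash
python3 go.py .4995 .379 .115;python3 chk.py s4 ghee,.409,-.321,.018 sqz,.617,-.3,.018 pot,.4995,.379,.054
```

```text
tool shift mm [ -1.7   2.7 133. ] yaw 0.7868 tilt 0.0005 t 16.65 p [0.4988 0.382  0.248 ] gap 0.08561788759564944 F [ 0.7 -0.5  0.4]
ghee 293 [ 0.4076 -0.32  ] 1.2
sqz 297 [ 0.6166 -0.2977] 1.0
pot 400 [0.4993 0.379 ] 0.5
ghee top 0.1205
sqz top 0.1192
pot top 0.2943
```

arm_command(moves=[[0, -2, 2, 20, 0], [0, -2, 2, 50, 0], [0, -2, 2, 80, 0], [0, -2, 2, 105, 0], [0, -2, 2, 123, 0], [0, -2, 2, 133, 0], [0, -2, 2, 133, 0], [0.5, -2, 2, 133, 0], [1, -2, 2, 133, 0], [1, -2, 2, 133, 0], [1, -2, 2, 133, 0], [1, -2, 2, 133, 0]], squeeze=50)

```text
clock: 17.9
tcp_pos: [0.5006, 0.3772, 0.1173]
orientation: [-0.0, 0.924, 0.383, 0.002]
wrist_force: [-1.4, 1.0, 5.7]
finger_gap: 0.0623
```

```bash
python3 go.py .513 -.312 .25
```

```text
tool shift mm [-478.   496.3 -134.1] yaw 0.7851 tilt 0.0034 t 17.9 p [0.5006 0.3772 0.1173] gap 0.06234594698469134 F [-1.4  1.   5.7]
```

arm_command(moves=[[1, 0, 0, -8, 0], [1, 0, 0, -20, 0], [1, 0, 0, -20, 0]])

```text
clock: 18.2
tcp_pos: [0.5008, 0.3767, 0.1372]
orientation: [-0.0, 0.924, 0.382, 0.001]
wrist_force: [0.1, 0.3, -4.7]
finger_gap: 0.0623
```

```bash
python3 go.py .513 -.312 .25;python3 chk.py s5 pot,.5,.378,.071
```

```text
tool shift mm [-477.7  496.1 -113.5] yaw 0.7847 tilt 0.0028 t 18.2 p [0.5008 0.3767 0.1372] gap 0.06233132737086099 F [ 0.1  0.3 -4.7]
pot 424 [0.5014 0.3771] 0.5
pot top 0.2967
```

arm_command(moves=[[1, 0, 0, -15, 0], [1, 0, 0, -45, 0], [1, 0, 0, -80, 0], [1, -8, 8, -105, 0], [1, -24, 25, -113, 0], [1, -48, 50, -113, 0], [1, -76, 79, -113, 0], [1, -104, 108, -113, 0], [1, -132, 137, -113, 0], [1, -160, 166, -113, 0], [1, -188, 195, -113, 0], [1, -216, 224, -113, 0]], squeeze=60)

```text
clock: 19.45
tcp_pos: [0.5048, 0.0636, 0.248]
orientation: [0.0, 0.924, 0.382, -0.0]
wrist_force: [1.0, -0.4, -4.5]
finger_gap: 0.0617
```

arm_command(moves=[[1, -28, 29, 0, 0], [1, -56, 58, 0, 0], [1, -84, 87, 0, 0], [1, -112, 116, 0, 0], [1, -140, 145, 0, 0], [1, -168, 174, 0, 0], [1, -196, 203, 0, 0], [1, -222, 230, 0, 0], [1, -244, 253, 0, 0], [1, -257, 267, 0, 0], [1, -262, 272, 10, 0], [1, -262, 272, 30, 0]])

```text
clock: 20.65
tcp_pos: [0.5127, -0.3134, 0.2186]
orientation: [0.001, 0.924, 0.382, 0.001]
wrist_force: [-0.3, 0.5, -3.3]
finger_gap: 0.0618
```

```bash
python3 go.py .513 -.312 .081
```

```text
tool shift mm [  1.1  -1.1 137.6] yaw 0.7838 tilt 0.0025 t 20.65 p [ 0.5127 -0.3134  0.2186] gap 0.061835123519318 F [-0.3  0.5 -3.3]
```

arm_command(moves=[[1, 1, -1, 25, 0], [1, 1, -1, 55, 0], [1, 1, -1, 85, 0], [1, 1, -1, 110, 0], [1, 1, -1, 126, 0], [1, 1, -1, 132, 0], [1, 1, -1, 134, 0], [1, 1, -1, 135, 0], [1, 1, -1, 136, 0], [1, 1, -1, 137, 0], [1, 1, -1, 137, 0]])

```text
clock: 21.75
tcp_pos: [0.5123, -0.3112, 0.0819]
orientation: [0.0, 0.924, 0.382, 0.0]
wrist_force: [-0.8, -0.4, -3.5]
finger_gap: 0.0616
```

arm_command(moves=[[1, 0, 0, 1, 0], [1, 0, 0, 2, 0], [1, 0, 0, 2, 0]])

```text
clock: 22.05
tcp_pos: [0.5124, -0.3113, 0.0814]
orientation: [0.001, 0.924, 0.382, 0.0]
wrist_force: [-3.7, 2.8, 8.5]
finger_gap: 0.062
```

arm_command(moves=[[0.5, 0, 0, 0, 0], [0, 0, 0, 0, 0], [0, 0, 0, 0, 0], [0, 0, 0, -20, 0], [0, 0, 0, -60, 0], [0, 0, 0, -105, 0], [0, 0, 0, -145, 0], [0, 8, -6, -166, 0], [0, 30, -24, -168, 0], [0, 60, -49, -168, 0], [0, 92, -75, -168, 0], [0, 124, -101, -168, 0]])

```text
clock: 23.25
tcp_pos: [0.5287, -0.1508, 0.2475]
orientation: [0.0, 0.924, 0.382, 0.0]
wrist_force: [0.8, 0.5, -0.5]
finger_gap: 0.0856
```

arm_command(moves=[[0, 36, -29, 0, 0], [0, 72, -58, 0, 0], [0, 108, -88, 0, 0], [0, 144, -117, 0, 0], [0, 180, -146, 0, 0], [0, 216, -176, 0, 0], [0, 252, -205, 0, 0], [0, 288, -234, 0, 0], [0, 324, -263, 0, 0], [0, 360, -293, 0, 0], [0, 392, -319, 0, 0], [0, 414, -336, 0, 0]])

```text
clock: 24.45
tcp_pos: [0.5837, 0.3816, 0.2468]
orientation: [-0.0, 0.924, 0.383, 0.0]
wrist_force: [0.2, -0.0, -0.2]
finger_gap: 0.0853
```

```bash
python3 go.py .5837 .3795 .080;python3 chk.py s6 ghee,.409,-.321,.018 sqz,.617,-.3,.018 pot,.512,-.311,.018 dabba,.5837,.3795,.05
python3 - <<'E'
from h import *
im,W=cloud('wrist'); np.save('w.npy',W); cv2.imwrite('pics/w2.png',im)
E
```

```text
tool shift mm [ -1.6   1.5 166.8] yaw 0.787 tilt 0.0006 t 24.45 p [0.5837 0.3816 0.2468] gap 0.08528101982323633 F [ 0.2 -0.  -0.2]
ghee 278 [ 0.4079 -0.3201] 1.3
sqz 296 [ 0.6166 -0.2974] 0.9
pot 265 [ 0.513  -0.3107] 1.1
dabba 118 [0.5845 0.3789] 0.5
ghee top 0.1208
sqz top 0.1182
pot top 0.1267
dabba top 0.2939
```

View pics/w2.png

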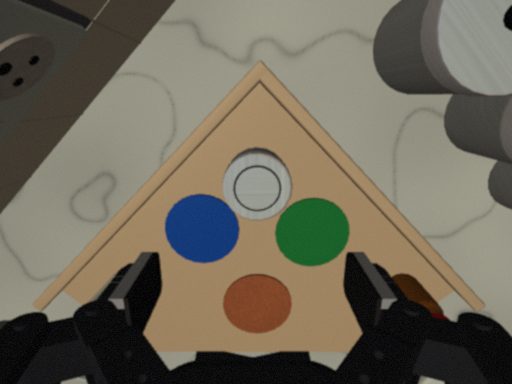

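The wrist view shows the dabba at (257,185) in the corner with all three coasters empty: blue (202,228), green (312,231), red (257,303). The three things stand upright on the board. Next I'll grasp the dabba.

arm_command(moves=[[0, -1, 1, 20, 0], [0, -1, 1, 55, 0], [0, -1, 1, 90, 0], [0, -1, 1, 125, 0], [0, -1, 1, 150, 0], [0, -1, 1, 163, 0], [0, -1, 1, 166, 0], [0.5, -1, 1, 166, 0], [1, -1, 1, 166, 0], [1, -1, 1, 166, 0], [1, -1, 1, 166, 0], [1, -1, 1, 166, 0]], squeeze=50)

```text
clock: 25.75
tcp_pos: [0.5852, 0.3776, 0.0836]
orientation: [-0.0, 0.924, 0.382, 0.002]
wrist_force: [-0.5, -0.2, 5.9]
finger_gap: 0.0631
```

```bash
python3 go.py .5225 -.0855 .25
python3 - <<'E'
from h import *
W=np.load('w.npy'); im=cv2.imread('pics/w2.png'); hsv=cv2.cvtColor(im,cv2.COLOR_BGR2HSV)
def cen(W,hsv,n):
  for n,(lo,hi),c in [('blue',((105,120,30),(130,255,255)),(202,228)),('green',((50,100,30),(85,255,255)),(312,231)),('red',((0,125,60),(11,255,255)),(257,303))]:
    m=cv2.inRange(hsv,lo,hi)>0
    v,u=np.mgrid[:384,:512]; m&=np.hypot(u-c[0],v-c[1])<50
    P=W[m]; P=P[np.isfinite(P[:,2])&(abs(P[:,2]-.054)<.02)]; e=cv2.minEnclosingCircle(P[:,:2].astype(np.float32)*1000); print(n,len(P),P.mean(0).round(4),e)
cen(W,hsv,'w')
E
```

```text
tool shift mm [-371.   283.6 -167.4] yaw 0.7848 tilt 0.0038 t 25.75 p [0.5852 0.3776 0.0836] gap 0.0631314095032062 F [-0.5 -0.2  5.9]
blue 3823 [0.5007 0.38   0.0549] ((499.8297424316406, 379.1678771972656), 40.29926300048828)
green 3827 [0.5835 0.2919 0.055 ] ((582.6390380859375, 290.9263916015625), 40.390159606933594)
red 3077 [0.4759 0.2687 0.0548] ((474.8779296875, 267.765625), 40.475101470947266)
```

arm_command(moves=[[1, 0, 0, -12, 0], [1, 0, 0, -40, 0], [1, 0, 0, -75, 0], [1, 0, 0, -110, 0], [1, 0, 0, -143, 0], [1, -10, 8, -160, 0], [1, -30, 23, -167, 0], [1, -60, 46, -167, 0], [1, -92, 70, -167, 0], [1, -124, 95, -167, 0], [1, -156, 119, -167, 0], [1, -188, 144, -167, 0]])

```text
clock: 26.95
tcp_pos: [0.5512, 0.14, 0.2476]
orientation: [0.0, 0.924, 0.382, -0.001]
wrist_force: [0.3, -0.5, -3.1]
finger_gap: 0.0631
```

arm_command(moves=[[1, -32, 24, 0, 0], [1, -64, 49, 0, 0], [1, -96, 73, 0, 0], [1, -128, 98, 0, 0], [1, -154, 118, 0, 0], [1, -172, 132, 0, 0], [1, -182, 139, 0, 0], [1, -183, 140, 15, 0], [1, -183, 140, 45, 0], [1, -183, 140, 80, 0], [1, -183, 140, 110, 0], [1, -183, 140, 130, 0]])

```text
clock: 28.15
tcp_pos: [0.52, -0.0852, 0.1156]
orientation: [-0.001, 0.924, 0.383, -0.002]
wrist_force: [0.2, -0.7, -3.0]
finger_gap: 0.0632
```

```bash
python3 go.py .5225 -.0855 .0736
```

```text
tool shift mm [ 1.6  2.1 42. ] yaw 0.7853 tilt 0.004 t 28.15 p [ 0.52   -0.0852  0.1156] gap 0.063174121256367 F [ 0.2 -0.7 -3. ]
```

arm_command(moves=[[1, 1, 1, 15, 0], [1, 1, 1, 28, 0], [1, 1, 1, 35, 0], [1, 1, 1, 38, 0], [1, 1, 1, 39, 0], [1, 1, 1, 40, 0], [1, 1, 1, 40, 0]])

```text
clock: 28.85
tcp_pos: [0.524, -0.0862, 0.0788]
orientation: [0.0, 0.924, 0.382, 0.0]
wrist_force: [-0.0, 0.2, -2.9]
finger_gap: 0.0632
```

arm_command(moves=[[1, -1, 0, 1, 0], [1, -1, 0, 2, 0], [1, -1, 0, 3, 0], [1, -1, 0, 4, 0], [1, -1, 0, 4, 0]])

```text
clock: 29.35
tcp_pos: [0.5227, -0.0868, 0.0741]
orientation: [-0.0, 0.924, 0.382, -0.0]
wrist_force: [0.2, -0.1, -2.1]
finger_gap: 0.0629
```

arm_command(moves=[[1, 0, 0, 1, 0], [1, 0, 0, 2, 0], [1, 0, 0, 2, 0]])

```text
clock: 29.65
tcp_pos: [0.5229, -0.0869, 0.0735]
orientation: [0.0, 0.924, 0.382, 0.0]
wrist_force: [-3.1, 0.3, 7.9]
finger_gap: 0.0632
```

arm_command(moves=[[0.5, 0, 0, 0, 0], [0, 0, 0, 0, 0], [0, 0, 0, 0, 0], [0, 0, 0, -20, 0], [0, 0, 0, -60, 0], [0, 0, 0, -105, 0], [0, 0, 0, -150, 0], [0, -10, 9, -170, 0], [0, -40, 36, -177, 0], [0, -75, 68, -177, 0], [0, -110, 100, -177, 0], [0, -140, 128, -177, 0]])

```text
clock: 30.85
tcp_pos: [0.5142, -0.2786, 0.2496]
orientation: [0.001, 0.924, 0.382, 0.0]
wrist_force: [0.9, 0.1, -0.2]
finger_gap: 0.0855
```

```bash
python3 go.py .513 -.3112 .081;python3 chk.py s7 dabba,.522,-.086,.04
python3 - <<'E'
from meas import *
im,W=cloud('wrist')
P=win(W,im,(.522,-.086),.05,.07,.095);print('lid',len(P),np.median(P[:,2]),cv2.minEnclosingCircle(P[:,:2].astype(np.float32)*1000))
hsv=cv2.cvtColor(im,cv2.COLOR_BGR2HSV); P=win(W,im,(.522,-.086),.09,.030,.05,hsv[...,2]<50);print('pan',len(P),cv2.minEnclosingCircle(P[:,:2].astype(np.float32)*1000))
cv2.imwrite('pics/w3.png',im)
E
```

```text
tool shift mm [-23.9  22.  168.6] yaw 0.7845 tilt 0.0014 t 30.85 p [ 0.5142 -0.2786  0.2496] gap 0.08548303600999252 F [ 0.9  0.1 -0.2]
dabba 109 [ 0.5243 -0.0873] 1.0
dabba top 0.0876
lid 3593 0.0860594752616679 ((522.89013671875, -88.53155517578125), 32.80923080444336)
pan 3685 ((522.7617797851562, -89.42583465576172), 60.845298767089844)
```

View pics/w3.png

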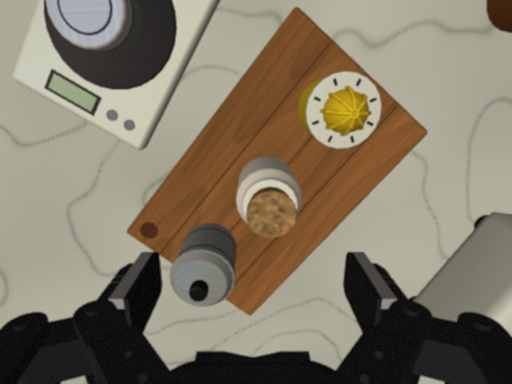

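The dabba stands centred on the pan (top left of the wrist view). The pot at (268,200), ghee (205,270) and squeezer (345,110) all stand upright on the board. Next I return the pot.

arm_command(moves=[[0, -15, 14, 0, 0], [0, -24, 22, 15, 0], [0, -24, 22, 50, 0], [0, -24, 22, 90, 0], [0, -24, 22, 125, 0], [0, -24, 22, 152, 0], [0, -24, 22, 167, 0], [0, -24, 22, 169, 0], [0.5, -24, 22, 169, 0], [1, -24, 22, 169, 0], [1, -24, 22, 169, 0], [1, -24, 22, 169, 0]], squeeze=60)

```text
clock: 32.15
tcp_pos: [0.5136, -0.3092, 0.082]
orientation: [0.001, 0.924, 0.383, 0.001]
wrist_force: [-2.0, 1.7, 6.5]
finger_gap: 0.0615
```

arm_command(moves=[[1, 0, 0, 0, 0], [1, 0, 0, -10, 0], [1, 0, 0, -35, 0], [1, 0, 0, -70, 0], [1, 0, 0, -105, 0], [1, 0, 0, -140, 0], [1, 8, -8, -162, 0], [1, 25, -26, -168, 0], [1, 50, -52, -168, 0], [1, 78, -81, -168, 0], [1, 106, -110, -168, 0], [1, 134, -139, -168, 0]])

```text
clock: 33.35
tcp_pos: [0.5089, -0.1144, 0.2485]
orientation: [0.0, 0.924, 0.382, -0.0]
wrist_force: [0.2, 1.1, -3.3]
finger_gap: 0.062
```

```bash
python3 go.py .4995 .379 .25
```

```text
tool shift mm [ 341.8 -356.    -1.5] yaw 0.7842 tilt 0.0001 t 33.35 p [ 0.5089 -0.1144  0.2485] gap 0.062024969774357945 F [ 0.2  1.1 -3.3]
```

arm_command(moves=[[1, 30, -31, 0, 0], [1, 60, -62, 0, 0], [1, 91, -95, 0, 0], [1, 122, -127, 0, 0], [1, 153, -159, 0, 0], [1, 184, -192, 0, 0], [1, 215, -224, 0, 0], [1, 246, -256, 0, 0], [1, 277, -288, 0, 0], [1, 306, -319, 0, 0], [1, 328, -342, 0, 0], [1, 342, -356, 0, 0]])

```text
clock: 34.55
tcp_pos: [0.4991, 0.3803, 0.248]
orientation: [-0.0, 0.924, 0.384, -0.0]
wrist_force: [0.8, 0.0, -4.4]
finger_gap: 0.062
```

```bash
python3 go.py .4997 .379 .118; python3 chk.py s8 pot,.4995,.379,.186
```

```text
tool shift mm [ -0.4   1.4 130. ] yaw 0.7872 tilt 0.0004 t 34.55 p [0.4991 0.3803 0.248 ] gap 0.06196057643833396 F [ 0.8  0.  -4.4]
pot 587 [0.4981 0.3786] 0.5
pot top 0.2941
```

arm_command(moves=[[1, 1, 1, 20, 0], [1, 1, 1, 50, 0], [1, 1, 1, 80, 0], [1, 1, 1, 105, 0], [1, 1, 1, 120, 0], [1, 1, 1, 126, 0], [1, 1, 1, 128, 0], [1, 1, 1, 129, 0], [1, 1, 1, 130, 0], [1, 1, 1, 131, 0], [1, 1, 1, 131, 0]])

```text
clock: 35.7
tcp_pos: [0.5017, 0.3781, 0.1181]
orientation: [-0.0, 0.924, 0.382, 0.001]
wrist_force: [-0.4, -0.0, -1.4]
finger_gap: 0.0613
```

arm_command(moves=[[1, -1, -1, 1, 0], [1, -1, -1, 2, 0], [1, -1, -1, 2, 0]])

```text
clock: 36.0
tcp_pos: [0.5017, 0.3783, 0.118]
orientation: [0.0, 0.924, 0.382, 0.003]
wrist_force: [0.4, -0.6, 8.6]
finger_gap: 0.0616
```

arm_command(moves=[[0.5, 0, 0, 0, 0], [0, 0, 0, 0, 0], [0, 0, 0, 0, 0], [0, 0, 0, -20, 0], [0, 0, 0, -60, 0], [0, 0, 0, -105, 0], [0, 0, 0, -130, 0], [0, -10, 14, -132, 0], [0, -33, 47, -132, 0], [0, -58, 82, -132, 0], [0, -83, 117, -132, 0], [0, -108, 152, -132, 0]])

```text
clock: 37.2
tcp_pos: [0.53, 0.1919, 0.2458]
orientation: [-0.0, 0.924, 0.383, -0.001]
wrist_force: [1.7, 1.1, 1.1]
finger_gap: 0.0852
```

arm_command(moves=[[0, -25, 35, 0, 0], [0, -50, 71, 0, 0], [0, -75, 106, 0, 0], [0, -100, 141, 0, 0], [0, -125, 176, 0, 0], [0, -150, 212, 0, 0], [0, -175, 247, 0, 0], [0, -200, 282, 0, 0], [0, -225, 317, 0, 0], [0, -250, 353, 0, 0], [0, -275, 388, 0, 0], [0, -289, 408, 0, 0]])

```text
clock: 38.4
tcp_pos: [0.6136, -0.3026, 0.2451]
orientation: [-0.001, 0.925, 0.381, -0.001]
wrist_force: [-0.7, -0.1, 0.3]
finger_gap: 0.0854
```

```bash
python3 go.py .6168 -.299 .086;python3 chk.py s9 pot,.4997,.379,.054 dabba,.523,-.087,.04
```

```text
tool shift mm [  5.    0.  159.1] yaw 0.7819 tilt 0.0023 t 38.4 p [ 0.6136 -0.3026  0.2451] gap 0.08538403955329177 F [-0.7 -0.1  0.3]
pot 392 [0.5007 0.3772] 0.5
dabba 110 [ 0.524  -0.0868] 1.3
pot top 0.1643
dabba top 0.0876
```

Pot is back at (.5007,.3772), within about 2 mm of the blue coaster's centre. Next, the squeezer.

arm_command(moves=[[0, 4, 0, 15, 0], [0, 4, 0, 50, 0], [0, 4, 0, 90, 0], [0, 4, 0, 125, 0], [0, 4, 0, 148, 0], [0, 4, 0, 159, 0], [0, 4, 0, 160, 0], [0.5, 4, 0, 160, 0], [1, 4, 0, 160, 0], [1, 4, 0, 160, 0], [1, 4, 0, 160, 0], [1, 4, 0, 160, 0]], squeeze=30)

```text
clock: 39.65
tcp_pos: [0.6184, -0.2967, 0.0891]
orientation: [0.001, 0.924, 0.382, 0.001]
wrist_force: [-1.3, 0.4, 6.8]
finger_gap: 0.0644
```

arm_command(moves=[[1, 0, 0, 0, 0], [1, 0, 0, -10, 0], [1, 0, 0, -35, 0], [1, 0, 0, -70, 0], [1, 0, 0, -105, 0], [1, 0, 0, -140, 0], [1, 8, -8, -160, 0], [1, 23, -26, -164, 0], [1, 47, -53, -164, 0], [1, 74, -83, -164, 0], [1, 101, -113, -164, 0], [1, 128, -143, -164, 0]])

```text
clock: 40.85
tcp_pos: [0.6065, -0.1031, 0.2516]
orientation: [-0.0, 0.924, 0.382, -0.0]
wrist_force: [0.6, -0.4, -1.7]
finger_gap: 0.0639
```

```bash
python3 go.py .5838 .2905 .25
```

```text
tool shift mm [ 262.  -294.6    1.6] yaw 0.7843 tilt 0.0002 t 40.85 p [ 0.6065 -0.1031  0.2516] gap 0.06387672659550092 F [ 0.6 -0.4 -1.7]
```

arm_command(moves=[[1, 27, -30, 0, 0], [1, 54, -61, 0, 0], [1, 81, -91, 0, 0], [1, 108, -121, 0, 0], [1, 135, -152, 0, 0], [1, 162, -182, 0, 0], [1, 189, -212, 0, 0], [1, 216, -243, 0, 0], [1, 239, -269, 0, 0], [1, 255, -287, 0, 0], [1, 262, -295, 0, 0], [1, 262, -295, 0, 0]])

```text
clock: 42.05
tcp_pos: [0.5835, 0.2904, 0.2511]
orientation: [0.0, 0.924, 0.383, -0.0]
wrist_force: [0.0, 0.2, -0.6]
finger_gap: 0.064
```

```bash
python3 go.py .5838 .2905 .125; python3 chk.py s10 sqz,.584,.29,.179
```

```text
tool shift mm [  0.4   0.2 126.1] yaw 0.7869 tilt 0.0006 t 42.05 p [0.5835 0.2904 0.2511] gap 0.06397582711076248 F [ 0.   0.2 -0.6]
sqz 534 [0.582  0.2891] 0.5
sqz top 0.2952
```

arm_command(moves=[[1, 2, 0, 20, 0], [1, 2, 0, 50, 0], [1, 2, 0, 80, 0], [1, 2, 0, 103, 0], [1, 2, 0, 116, 0], [1, 2, 0, 121, 0], [1, 2, 0, 123, 0], [1, 2, 0, 124, 0], [1, 2, 0, 125, 0], [1, 2, 0, 126, 0], [1, 2, 0, 126, 0]])

```text
clock: 43.2
tcp_pos: [0.5855, 0.2909, 0.1257]
orientation: [0.0, 0.924, 0.382, 0.0]
wrist_force: [0.1, -0.4, -1.1]
finger_gap: 0.0641
```

arm_command(moves=[[1, -1, 0, 1, 0], [1, -1, 0, 2, 0], [1, -1, 0, 2, 0]])

```text
clock: 43.5
tcp_pos: [0.5854, 0.2908, 0.1252]
orientation: [-0.0, 0.924, 0.383, 0.002]
wrist_force: [-0.8, 1.6, 6.8]
finger_gap: 0.0644
```

arm_command(moves=[[0.5, 0, 0, 0, 0], [0, 0, 0, 0, 0], [0, 0, 0, 0, 0], [0, 0, 0, -20, 0], [0, 0, 0, -60, 0], [0, 0, 0, -100, 0], [0, 0, 0, -122, 0], [0, -15, 8, -125, 0], [0, -48, 26, -125, 0], [0, -85, 47, -125, 0], [0, -122, 67, -125, 0], [0, -159, 88, -125, 0]])

```text
clock: 44.7
tcp_pos: [0.5334, 0.1141, 0.248]
orientation: [0.0, 0.924, 0.383, -0.0]
wrist_force: [1.0, -0.6, 0.3]
finger_gap: 0.0853
```

arm_command(moves=[[0, -37, 20, 0, 0], [0, -74, 41, 0, 0], [0, -111, 61, 0, 0], [0, -148, 81, 0, 0], [0, -185, 102, 0, 0], [0, -222, 122, 0, 0], [0, -259, 143, 0, 0], [0, -296, 163, 0, 0], [0, -333, 183, 0, 0], [0, -366, 201, 0, 0], [0, -390, 214, 0, 0], [0, -398, 219, 0, 0]])

```text
clock: 45.9
tcp_pos: [0.4064, -0.3233, 0.2479]
orientation: [0.0, 0.925, 0.381, -0.0]
wrist_force: [-0.2, 1.3, -0.1]
finger_gap: 0.0856
```

```bash
python3 go.py .4085 -.3205 .081;python3 chk.py s11 sqz,.584,.29,.054 pot,.5,.378,.054
```

```text
tool shift mm [  3.5  -0.5 166.9] yaw 0.7814 tilt 0.0005 t 45.9 p [ 0.4064 -0.3233  0.2479] gap 0.08563852290868132 F [-0.2  1.3 -0.1]
sqz 397 [0.5836 0.2901] 0.5
pot 391 [0.5006 0.3773] 0.5
sqz top 0.1562
pot top 0.1639
```

arm_command(moves=[[0, 3, 0, 15, 0], [0, 3, 0, 50, 0], [0, 3, 0, 90, 0], [0, 3, 0, 130, 0], [0, 3, 0, 155, 0], [0, 3, 0, 166, 0], [0, 3, 0, 167, 0], [0.5, 3, 0, 167, 0], [1, 3, 0, 167, 0], [1, 3, 0, 167, 0], [1, 3, 0, 167, 0], [1, 3, 0, 167, 0]], squeeze=50)

```text
clock: 47.15
tcp_pos: [0.4103, -0.3192, 0.0833]
orientation: [0.001, 0.924, 0.382, 0.001]
wrist_force: [-1.5, 2.9, 6.3]
finger_gap: 0.0648
```

arm_command(moves=[[1, 0, 0, 0, 0], [1, 0, 0, -10, 0], [1, 0, 0, -35, 0], [1, 0, 0, -70, 0], [1, 0, 0, -105, 0], [1, 0, 0, -140, 0], [1, 8, -6, -162, 0], [1, 25, -20, -167, 0], [1, 52, -41, -167, 0], [1, 82, -65, -167, 0], [1, 112, -89, -167, 0], [1, 142, -113, -167, 0]])

```text
clock: 48.35
tcp_pos: [0.4301, -0.1371, 0.2491]
orientation: [0.0, 0.924, 0.382, 0.0]
wrist_force: [0.1, 1.0, -3.6]
finger_gap: 0.0645
```

```bash
python3 go.py .4755 .2675 .25
```

```text
tool shift mm [ 317.9 -254.4   -1.1] yaw 0.784 tilt 0.0011 t 48.35 p [ 0.4301 -0.1371  0.2491] gap 0.06449661035854005 F [ 0.1  1.  -3.6]
```

arm_command(moves=[[1, 30, -24, 0, 0], [1, 60, -48, 0, 0], [1, 91, -73, 0, 0], [1, 122, -98, 0, 0], [1, 153, -122, 0, 0], [1, 184, -147, 0, 0], [1, 215, -172, 0, 0], [1, 246, -197, 0, 0], [1, 274, -219, 0, 0], [1, 298, -238, 0, 0], [1, 313, -250, 0, 0], [1, 318, -254, 0, 0]])

```text
clock: 49.55
tcp_pos: [0.4757, 0.268, 0.2487]
orientation: [-0.0, 0.924, 0.384, 0.0]
wrist_force: [-1.1, 0.1, -3.5]
finger_gap: 0.0643
```

```bash
python3 go.py .4755 .2675 .1193; python3 chk.py s12 ghee,.4755,.2675,.183
```

```text
tool shift mm [ -0.6   0.2 129.4] yaw 0.7872 tilt 0.0007 t 49.55 p [0.4757 0.268  0.2487] gap 0.06429651030846295 F [-1.1  0.1 -3.5]
ghee 609 [0.4736 0.2661] 0.7
ghee top 0.2944
```

arm_command(moves=[[1, 2, 0, 20, 0], [1, 2, 0, 50, 0], [1, 2, 0, 80, 0], [1, 2, 0, 105, 0], [1, 2, 0, 119, 0], [1, 2, 0, 125, 0], [1, 2, 0, 127, 0], [1, 2, 0, 128, 0], [1, 2, 0, 129, 0], [1, 2, 0, 130, 0], [1, 2, 0, 130, 0]])

```text
clock: 50.7
tcp_pos: [0.4779, 0.2678, 0.1195]
orientation: [0.0, 0.924, 0.382, 0.001]
wrist_force: [-1.1, -0.1, 1.6]
finger_gap: 0.0642
```

arm_command(moves=[[1, -1, 0, 1, 0], [1, -1, 0, 1, 0], [0.5, -1, 0, 1, 0], [0, -1, 0, 1, 0], [0, -1, 0, 1, 0], [0, -1, 0, -20, 0], [0, -1, 0, -60, 0], [0, -1, 0, -100, 0], [0, -1, 0, -128, 0], [0, -31, 30, -130, 0], [0, -66, 65, -130, 0], [0, -96, 95, -130, 0]])

```text
clock: 51.9
tcp_pos: [0.4762, 0.131, 0.2485]
orientation: [0.0, 0.924, 0.383, 0.0]
wrist_force: [0.5, -0.5, -1.2]
finger_gap: 0.0854
```

arm_command(moves=[[0, -35, 30, 0, 0], [0, -60, 50, 0, 0], [0, -70, 60, 0, 0], [0, -70, 60, 0, 0]])

```text
clock: 52.3
tcp_pos: [0.4691, 0.0386, 0.2482]
orientation: [0.0, 0.925, 0.381, -0.0]
wrist_force: [0.3, 1.3, 0.5]
finger_gap: 0.0853
```

```bash
python3 go.py .4755 .2675 .1193; python3 chk.py s13 ghee,.4755,.2675,.054 sqz,.584,.29,.054 pot,.5,.378,.054 dabba,.523,-.087,.04
python3 - <<'E'
from fit import *
W=cloud('scene')[1]; fit(W,None,[('glass',(.385,.39),.029,.06,.15),('jar',(.61,.165),.02,.06,.12)])
im=cv2.imread('pics/s13.png'); cv2.imwrite('pics/s13b.png',cv2.resize(im,(768,576)))
E
```

```text
tool shift mm [ 165.7 -158.1  128.8] yaw 0.7812 tilt 0.0004 t 52.3 p [0.4691 0.0386 0.2482] gap 0.08534510926207856 F [0.3 1.3 0.5]
ghee 425 [0.4749 0.267 ] 0.5
sqz 408 [0.5836 0.2901] 0.4
pot 397 [0.5006 0.3772] 0.4
dabba 105 [ 0.5239 -0.0871] 1.0
ghee top 0.1574
sqz top 0.156
pot top 0.164
dabba top 0.0875
glass 1082 [0.3871 0.389 ] 2.8
jar 393 [0.6109 0.1649] 1.1
```

View pics/s13b.png

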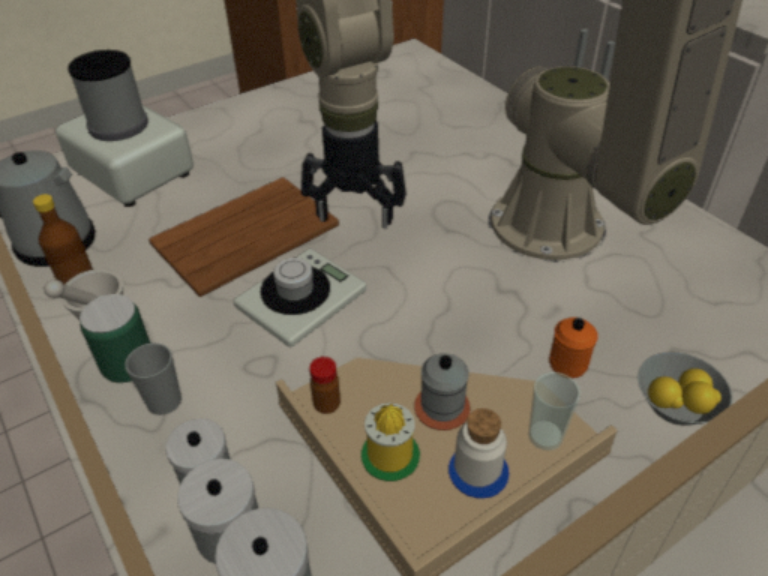

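All items are in place: squeezer (390,440), ghee (445,390), pot (482,455), dabba on the pan (294,280). The glass hasn't moved and the gripper is clear.

```bash
python3 -c "
from workcell import env
print(env.hand_in())"
```

```text
the job is handed in; nothing more can be done
None
```

I cleared the pot, the ghee pot and the squeezer onto the board and stood the dabba on the scale pan. Each of the three then went back to its own coaster, and I handed in at about 52 s of the 152 s.

The last camera check showed everything upright and let go, with the gripper clear in the air:

| Thing | Distance from the centre of its place |
|---|---|
| Pot, on blue | about 2 mm |
| Ghee pot, on red | about 1 mm |
| Squeezer, on green | about 1 mm |
| Dabba, on the pan | about 1–2 mm |

The glass had not moved from its starting place (within 1 mm). No check failed, but two readings were slightly off. The finger opening read 61–63 mm on the 64 mm pot. Before the first move, the side camera's dabba fit was about 17 mm off because the parapet hid it, so I used the scene camera. The hand-in reports no verdict.

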